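# Test the bench emergency stop and reset it

## Task

Do the morning test of the clamp press's emergency stop: push the red mushroom head on the yellow box straight down until it latches, then twist it clockwise, the way its white arrows point, until it pops up again. Then press the blue reset button on the grey box all the way in and let go. It is all done by pushing with the fingers: pick nothing up, and leave the armrest, screwdriver, carton and glue bottle where they are.

Things in the scene. Friction and masses are not known exactly. Their poses are not given: they have to be found in the camera images.
- stop_box: Fixed yellow steel box 140 x 140 mm, 60 mm tall; origin under its centre, z up. The red stop head stands on a stem in the middle of its flat top, which lies 36 mm below stop_top with the head up and 28 mm below it with the head latched, so a finger can go down between two lobes of the head and push one sideways.
- stop_top (a point): Centre of the flat top of the red stop head, on its axis (z up); moves and turns with it. Head: 22 mm tall, round core of 56 mm diameter with three radial lobes at 0, 120 and 240 degrees from this point's x axis (anticlockwise from above). Lobes: 14 mm wide, rounded ends 48 mm from the axis, spanning 2 to 22 mm below this point. White arrows on top point clockwise.
- stop_push (a joint): How far the stop head is pushed in, m: 0 up (running), 0.008 fully in. It needs about 8 N to start; past half-way it snaps in and stays latched in by itself. Pulling is not needed: twisting brings it up.
- stop_turn (a joint): Twist of the stop head, rad, 0 at rest, growing clockwise from above to 0.9. With the head latched, a twist of 0.45 to 0.75 against at most about 0.1 N m makes it pop up (a finger rubbing on it may hold it down a little longer); when let go, a light spring turns it back to 0.
- reset_push_top (a point): Centre of the flat top of the blue round reset button, 34 mm diameter, facing up (z up); it moves with the button. The button stands 10 mm proud (4 mm when fully pressed) of a dark steel collar (50 mm diameter, 12 mm tall) on a fixed grey box 100 x 100 mm, 50 mm tall. Which box stands left or right varies.
- reset_push (a joint): How far the blue button is pressed, m: 0 out, 0.006 fully in (needs about 5 N); a spring brings it back.
- armrest: Loose bare wooden armrest blank, 65 x 312 mm, 22 mm thick, lying on the bench at its far side; origin under it, its own y along its length. Leave alone.
- screwdriver: Loose screwdriver with orange handle, 190 mm long, lying on the bench near the robot; its own x along its length. Leave alone.
- carton: Loose closed cardboard carton 70 x 90 mm, 50 mm tall, beside the work; origin under its centre. Leave alone.
- glue: Loose standing glue bottle with red cap, 56 mm diameter, 140 mm tall, beside the work; origin under its centre. Leave alone.
Mind the look-alikes: they are no part of the job. Of the things shaped like the stop_box, the yellow one is meant.

How it is judged:
On the way, in this order (a step that is already met when the one before it is completed fails the run):
1. the stop head is pushed in and latched, not twisted (value of joint stop_push above 0.0065 m and value of joint stop_turn below 0.15 rad), for 0.2 s.
2. the latched stop head is twisted clockwise (value of joint stop_turn above 0.35 rad).
3. the stop head has popped up (value of joint stop_push below 0.0015 m), for 0.1 s.
4. the blue reset button is pressed in, with the stop head up (value of joint reset_push above 0.0048 m and value of joint stop_push below 0.0015 m), for 0.05 s.
At the end, for the whole second after the job is handed in: The stop head is up (within 1.5 mm) and turned back to rest (within 0.15 rad), the blue button is out (within 1.5 mm), and the armrest, screwdriver, carton and glue bottle are within 20 mm of where they stood (value of joint each of stop_push, reset_push below 0.0015 m and value of joint stop_turn below 0.15 rad and distance of each of armrest, screwdriver, carton, glue from where it was at the start of the episode below 0.02 m); the robot touches nothing.
It fails at once if a bystander (armrest, screwdriver, carton or glue bottle) was moved by more than 20 mm or lifted (distance of any of armrest, screwdriver, carton, glue from where it was at the start of the episode above 0.02 m).
It also fails if it takes over 45 s, if anything falls off the work surface, if the arm or the gripper's body presses on something with over 40 N, if the wrist force passes 120 N, or if a joint passes its speed limit or range.

## Robot

A 7-joint arm with a two-finger parallel gripper is mounted at the origin on the work surface. World frame = base frame: x ahead of the robot, y to its left, z up, the work surface at z = 0. Lengths are in m, angles in rad, forces in N, time in s.
With the tool pointing down it reaches from about 0.35 to 0.9 m from the base axis. Payload 8.1 kg.
Tool frame: the origin (TCP) lies on the centre line of the jaws, within the pads' length; the fingertips stand 22 mm ahead of it and the grasp point (between the pads) lies 3 mm ahead of it; z points along the fingers, y is the direction in which the jaws open and shut (so a half turn about z gives the same grasp; the last joint's range is limited). The gripper opens to 92 mm and grips with 3 to 60 N. Pads are 19 mm wide; open, the fingers measure 130 mm over their backs; the gripper's body (75 mm by 190 mm) begins 47 mm behind the grasp point.
Start: joints at [1.117, 0.434, 0.025, 1.573, -0.012, 1.134, -0.075], TCP at [0.215, -0.587, 0.249] pointing down, gripper open.
Joint ranges: [-2.62, 2.62], [-0.44, 2.09], [-1.27, 1.32], [0.08, 2.57], [-1.32, 4.46], [0.12, 2], [-2.74, 2.74]. Speed limits (rad/s): [2.22, 2.22, 3.01, 3.01, 3.14, 3.14, 3.14].

## Interface

Orientations are given as a rotation vector (axis times angle).
In Python, from cell import arm gives the robot as it stands.
- The arm moves only by the shell command python3 -m pendant 'ROWS' [FORCE]. ROWS is JSON, a list that holds one entry, the list of rows, each a list of 7 numbers: the shift along the tool's x, y, z in units of 0.04 m (1.0 is 0.04 m), then the turn, a rotation vector about the tool's x, y, z in units of 0.08 rad (1.0 is 0.08 rad), then the closure, from 0 (fully open) to 1 (shut). In form: [[[tx, ty, tz, ax, ay, az, fingers], ...]]. A call has 1 to 20 rows; each row shifts and turns the commanded pose from where the row before left it, along the tool's axes as they then stand; what a row does not reach is not made up. A row lasts 1/12 s, in which the tool goes at most 41.7 mm and 7.16 degrees, less where a joint would pass 70% of its speed; a pose out of reach is approached as far as the arm can. A call with a number of a shift or a turn outside -1 to 1 is refused whole. A call with a gripper value outside its range is refused whole. The fingers move at their own pace and stop on an object; FORCE is the grip in N (left out, the last holds). Time passes only in rows, so rows that do not move let the fingers close. It gives the time, the measured TCP pose, the force and the opening at its end, in the units of the state.
- arm.observe(): the state, without advancing time (a new reading comes with each control period).
- arm.get_image(name): name is "side" or "top"; returns a dict with "img" (420x560x3 uint8, red, green, blue), "z_map" (420x560 float32, m along the optical axis (not along the pixel's ray), 0 where there is no reading), "K" (3x3 intrinsics, pixels), "R" (3x3) and "t" (3): a world point X has camera coordinates R X + t. Camera axes: x right, y down, z forward; pixel columns grow to the right and rows downward; lengths in m; the calibration is good to about 2 mm. A picture is of the moment at which its call begins.
- arm.sign_off(): hands the job in, once; it reports no verdict.
The state is a dict: "clock": time; "joints": joint angles; "dq": joint speeds; "joint_efforts": joint torques, N m; "position": TCP position; "ee_rot": TCP orientation; "force": force on the tool from outside, world axes, zero at the start; "ft_torque": the same for the moment, N m; "width": opening from 0.0 (shut) to 1.0 (fully open).
Only numpy, scipy, OpenCV 4.12 (cv2) and the standard library are available. Lean on these libraries where they do the work, as an engineer would, in place of code of your own. Each camera call takes 0.05 s, during which the arm holds its last target.

## Working session

There is one attempt and no reset: what is moved stays moved. The work goes in short steps, Python scripts to look and compute and a shell command to move; the robot and the scene stay as the last step left them, time stands still between calls to the robot, and variables do not carry over. Pictures are saved under pics/ and viewed, and the job is handed in when it is done.

```bash
ls; mkdir -p pics; python3 - <<'E'
from cell import arm
import cv2,numpy as np
for n in("top","side"):
    d=arm.get_image(n); cv2.imwrite(f"pics/{n}0.png",d["img"][:,:,::-1]); np.savez(f"{n}0.npz",**d)
    print(n,(-d["R"].T@d["t"]).round(3))
s=arm.observe();print({k:np.round(v,3) for k,v in s.items()})
E
```

```text
pics
top [ 0.334 -0.073  1.683]
side [0.256 0.692 1.123]
{'clock': np.float64(0.1), 'joints': array([ 1.117,  0.435,  0.025,  1.574, -0.012,  1.134, -0.075]), 'dq': array([ 0.   , -0.002, -0.001, -0.003,  0.001, -0.001,  0.   ]), 'joint_efforts': array([ 4.0000e-03, -6.6913e+01,  9.8800e-01, -3.1514e+01, -6.1000e-02,
        3.8000e-02,  0.0000e+00]), 'position': array([ 0.215, -0.587,  0.248]), 'ee_rot': array([-3.092e+00, -5.480e-01,  1.000e-03]), 'force': array([-0.33 ,  0.64 ,  0.311]), 'ft_torque': array([-0.008, -0.014, -0.036]), 'width': np.float64(1.001)}
```

View pics/top0.png

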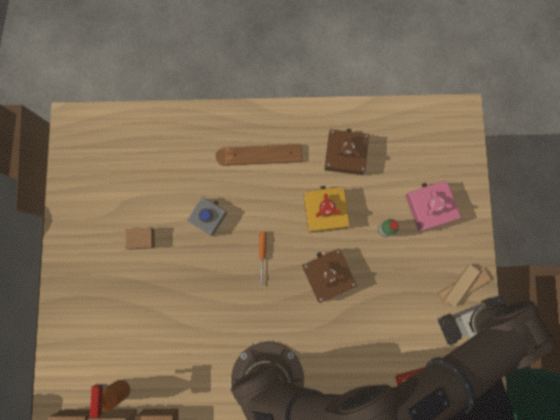

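View pics/side0.png

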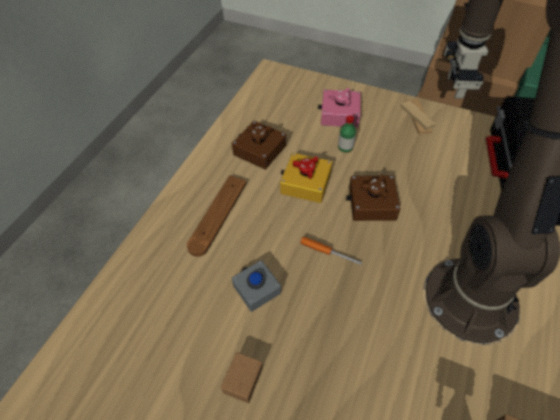

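Top view: the yellow stop box is at about (326,209), the grey box with the blue button at (206,215), the glue at (390,228) and the screwdriver at (263,258). Two brown look-alikes and a pink one stand near the stop box. Next I measure positions.

```bash
cat > h.py <<'E'
import numpy as np,cv2
def cloud(d):
    z=d["z_map"];v,u=np.mgrid[:z.shape[0],:z.shape[1]]
    p=np.stack([u,v,np.ones_like(u)],-1)@np.linalg.inv(d["K"]).T*z[...,None]
    return (p-d["t"])@d["R"]
E
python3 - <<'E'
import numpy as np,cv2
from h import *
for n in("top","side"):
    d=np.load(n+"0.npz");P=cloud(d);hsv=cv2.cvtColor(d["img"],cv2.COLOR_RGB2HSV).astype(int)
    H,S,V=hsv[...,0],hsv[...,1],hsv[...,2]; ok=d["z_map"]>0
    yel=ok&(H>18)&(H<35)&(S>180)&(V>120)&(P[...,2]>.01)
    red=ok&((H<6)|(H>174))&(S>150)&(P[...,2]>.07)&(P[...,2]<.11)
    blu=ok&(H>105)&(H<130)&(S>150)
    for nm,m in(("yel",yel),("red",red),("blu",blu)):
        k,l,st,c=cv2.connectedComponentsWithStats(m.astype(np.uint8))
        for i in range(1,k):
            if st[i,4]>25:
                q=P[l==i];print(n,nm,c[i].round(),st[i,4],"mean",q.mean(0).round(4),"min",q.min(0).round(3),"max",q.max(0).round(3),"zmed",np.median(q[:,2]).round(4))
                if nm=="yel":
                    t=q[abs(q[:,2]-.06)<.006];r=cv2.minAreaRect(t[:,:2].astype(np.float32)*1000);print(r)
d=np.load("top0.npz");im=d["img"][:,:,::-1]
a=cv2.resize(im[180:240,296:356],(400,400),interpolation=cv2.INTER_CUBIC);b=cv2.resize(im[185:245,176:236],(400,400),interpolation=cv2.INTER_CUBIC)
cv2.imwrite("pics/z0.png",np.hstack([a,b]))
print(d["K"])
E
```

```text
top red [327. 207.] 132 mean [ 0.5701 -0.2128  0.0955] min [ 0.546 -0.253  0.083] max [ 0.612 -0.182  0.103] zmed 0.0962
top red [404. 376.] 81 mean [ 0.0191 -0.4455  0.0793] min [-0.002 -0.484  0.072] max [ 0.035 -0.421  0.086] zmed 0.0791
side yel [305. 180.] 1277 mean [ 0.5629 -0.1795  0.0525] min [ 0.496 -0.283  0.01 ] max [ 0.64  -0.131  0.067] zmed 0.0591
((571.053955078125, -208.60845947265625), (137.4798126220703, 140.88345336914062), 6.672945976257324)
side red [494. 156.] 306 mean [ 0.027  -0.4945  0.0777] min [-0.021 -0.599  0.07 ] max [ 0.061 -0.413  0.085] zmed 0.0779
side red [306. 166.] 219 mean [ 0.5688 -0.2033  0.0934] min [ 0.543 -0.252  0.078] max [ 0.611 -0.171  0.101] zmed 0.0945
side blu [255. 278.] 121 mean [0.5543 0.2076 0.0713] min [0.54  0.187 0.062] max [0.57  0.223 0.076] zmed 0.072
[[475.84531065   0.         277.43867235]
 [  0.         475.84531065 204.04337232]
 [  0.           0.           1.        ]]
```

View pics/z0.png

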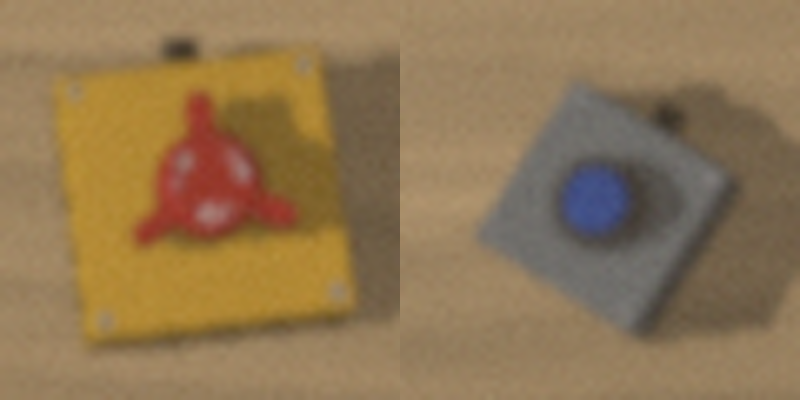

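```bash
cat >> h.py <<'E'
def ray(d,u,v,z):
    C=-d["R"].T@d["t"];r=d["R"].T@np.linalg.inv(d["K"])@np.array([u,v,1.]);return C+r*(z-C[2])/r[2]
def proj(d,X):
    p=(np.asarray(X)@d["R"].T+d["t"])@d["K"].T;return p[:,:2]/p[:,2:]
E
python3 - <<'E'
import numpy as np,cv2
from h import *
from scipy.optimize import minimize
def headmask(d,x,y,a,z,sc=8,u0=0,v0=0,w=0,h=0):
    m=np.zeros((h*sc,w*sc),np.uint8)
    for zz in(z,z-.02):
        t=np.linspace(0,2*np.pi,60);polys=[np.c_[x+.028*np.cos(t),y+.028*np.sin(t)]]
        for k in range(3):
            b=a+k*2*np.pi/3;s=np.linspace(-np.pi/2,np.pi/2,20)
            lx=np.r_[0,.041+.007*np.cos(s),0];ly=np.r_[-.007,.007*np.sin(s),.007]
            polys.append(np.c_[x+lx*np.cos(b)-ly*np.sin(b),y+lx*np.sin(b)+ly*np.cos(b)])
        for p in polys:
            q=proj(d,np.c_[p,np.full(len(p),zz-(.002 if zz==z else 0))])
            cv2.fillPoly(m,[np.round((q-[u0,v0]+.5)*sc).astype(np.int32)],255)
    return cv2.resize(m,(w,h),interpolation=cv2.INTER_AREA)/255.
for n,(u0,v0) in(("top",(306,185)),("side",(280,140))):
    d=np.load(n+"0.npz");w=h=50
    im=d["img"][v0:v0+h,u0:u0+w].astype(float)
    red=np.clip((im[...,0]-im[...,1])/(im.sum(-1)+1)*2.2-.55,0,1)
    f=lambda p:((headmask(d,p[0],p[1],p[2],.096,8,u0,v0,w,h)-red)**2).sum()
    best=min((minimize(f,[.57,-.208,a0],method="Nelder-Mead",options=dict(initial_simplex=[[.57,-.208,a0],[.58,-.208,a0],[.57,-.2,a0],[.57,-.208,a0+.2]])) for a0 in(-.2,.12,.4)),key=lambda r:r.fun)
    print(n,best.x.round(4),np.degrees(best.x[2]).round(1),best.fun.round(1),red.sum().round(0))
    hsv=cv2.cvtColor(d["img"],cv2.COLOR_RGB2HSV).astype(int)
    m=(hsv[...,0]>105)&(hsv[...,0]<130)&(hsv[...,1]>(120 if n=="top" else 150))
    k,l,st,c=cv2.connectedComponentsWithStats(m.astype(np.uint8))
    for i in range(1,k):
        if st[i,4]>25: print("blu",c[i],st[i],ray(d,*c[i],.071).round(4))
d=np.load("top0.npz")
print("glue",ray(d,391,226,.14).round(3), "driver",ray(d,262,233,.02).round(3),ray(d,264,284,.01).round(3),"carton",ray(d,139,237,.05).round(3))
P=cloud(d);print(P[205:210,325:330,2].round(3),P[212:218,203:209,2].round(3))
E
```

```text
top [ 0.5709 -0.2142  0.148 ] 8.5 234.6 33.0
blu [204.57894737 214.84210526] [202 212   7   7  38] [0.5539 0.205  0.071 ]
side [ 0.5708 -0.211   0.106 ] 6.1 118.4 152.0
blu [255.31404959 278.09090909] [249 272  13  13 121] [0.5544 0.2075 0.071 ]
glue [ 0.498 -0.414  0.14 ] driver [0.493 0.011 0.02 ] [0.317 0.006 0.01 ] carton [0.483 0.435 0.05 ]
[[0.101 0.095 0.098 0.092 0.097]
 [0.098 0.095 0.099 0.098 0.096]
 [0.096 0.099 0.091 0.091 0.092]
 [0.098 0.088 0.097 0.092 0.096]
 [0.103 0.092 0.094 0.093 0.097]] [[0.076 0.076 0.072 0.072 0.076 0.071]
 [0.071 0.073 0.072 0.073 0.072 0.073]
 [0.07  0.064 0.075 0.072 0.071 0.08 ]
 [0.07  0.077 0.073 0.069 0.077 0.065]
 [0.069 0.076 0.067 0.077 0.069 0.071]
 [0.071 0.065 0.079 0.069 0.065 0.077]]
```

```bash
python3 -m pendant '[[[0.4,-0.2,0,0,0,0,1],[0.72,-0.36,0,0,0,0,1],[0.72,-0.36,0,0,0,0,1],[0.72,-0.36,0,0,0,0,1],[0.72,-0.36,0,0,0,0,1],[0.72,-0.36,0,0,0,0,1],[0.72,-0.36,0,0,0,0,1],[0.72,-0.36,0,0,0,0,1],[0.72,-0.36,0,0,0,0,1],[0.72,-0.36,0,0,0,0,1],[0.72,-0.36,0,0,0,0,1],[0.72,-0.36,0,0,0,0,1],[0.72,-0.36,0,0,0,0,1],[0.72,-0.36,0,0,0,0,1],[0.72,-0.36,0,0,0,0,1],[0.72,-0.36,0,0,0,0,1],[0.38,-0.14,0,0,0,0,1],[0,0,0,0,0,0,1],[0,0,0,0,0,0,1]]]' 20
```

```text
clock: 1.68
position: [0.571, -0.2118, 0.2482]
ee_rot: [-3.093, -0.551, 0.002]
force: [-0.0, -0.6, 0.1]
width: 0.005
```

```bash
python3 -m pendant '[[[0,0,0.5,0,0,0,1],[0,0,0.6,0,0,0,1],[0,0,0.6,0,0,0,1],[0,0,0.6,0,0,0,1],[0,0,0.45,0,0,0,1],[0,0,0.3,0,0,0,1],[0,0,0,0,0,0,1],[0,0,0,0,0,0,1],[0,0,0,0,0,0,1]]]'; python3 - <<'E'
from cell import arm
import cv2,numpy as np
d=arm.get_image("side");cv2.imwrite("pics/s1.png",cv2.resize(d["img"][110:230,240:400,::-1],(800,600),interpolation=cv2.INTER_CUBIC))
E
```

```text
clock: 2.43
position: [0.5713, -0.213, 0.1279]
ee_rot: [3.093, 0.547, 0.002]
force: [-0.7, -0.0, -0.6]
width: 0.004
```

View pics/s1.png

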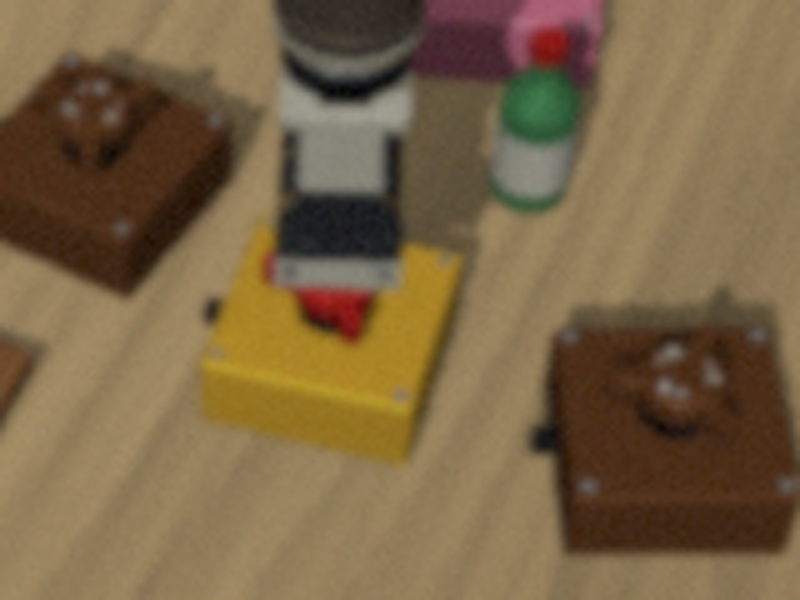

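The zoomed side view shows the shut fingertips (crop about 340,270) just above the red head on the yellow box. Now I push down.

```bash
python3 -m pendant '[[[0,0,0.1,0,0,0,1],[0,0,0.1,0,0,0,1],[0,0,0.06,0,0,0,1],[0,0,0.06,0,0,0,1],[0,0,0,0,0,0,1]]]'; python3 -m pendant '[[[0,0,0.05,0,0,0,1],[0,0,0.05,0,0,0,1],[0,0,0.03,0,0,0,1],[0,0,0,0,0,0,1],[0,0,0,0,0,0,1]]]'
```

```text
clock: 2.9
position: [0.5707, -0.2121, 0.1135]
ee_rot: [-3.093, -0.548, 0.001]
force: [-0.4, 0.0, -1.5]
width: 0.003
clock: 3.32
position: [0.5711, -0.2122, 0.1102]
ee_rot: [3.093, 0.548, 0.001]
force: [-4.7, -0.1, 16.5]
width: 0.007
```

```bash
python3 -m pendant '[[[0,0,0.04,0,0,0,1],[0,0,0,0,0,0,1],[0,0,0,0,0,0,1],[0,0,0,0,0,0,1]]]';python3 -m pendant '[[[0,0,-0.3,0,0,0,1],[0,0,-0.6,0,0,0,1],[0,0,-0.6,0,0,0,1],[0,0,-0.6,0,0,0,1],[0,0,-0.6,0,0,0,0.15],[0,0,-0.3,0,0,0,0.15],[-0.5,0,0,0,0,0,0.15],[-0.5,0,0,0,0,0,0.15],[-0.5,0,0,0,0,0,0.15],[-0.5,0,0,0,0,0,0.15],[-0.5,0,0,0,0,0,0],[0,0,0,0,0,0,0],[0,0,0,0,0,0,0],[0,0,0,0,0,0,0]]]'; python3 - <<'E'
from cell import arm
import cv2,numpy as np
from h import *
d=arm.get_image("side");cv2.imwrite("pics/s2.png",cv2.resize(d["img"][110:230,240:400,::-1],(800,600),interpolation=cv2.INTER_CUBIC))
P=cloud(d);I=d["img"].astype(int);m=(I[...,0]>120)&(I[...,1]<50)&(abs(P[...,0]-.571)<.025)&(abs(P[...,1]+.212)<.025)&(P[...,2]<.12)
print(m.sum(),np.percentile(P[m][:,2],[50,75,90]))
d=np.load("side0.npz");P=cloud(d);I=d["img"].astype(int);m=(I[...,0]>120)&(I[...,1]<50)&(abs(P[...,0]-.571)<.025)&(abs(P[...,1]+.212)<.025)&(P[...,2]<.12)
print(m.sum(),np.percentile(P[m][:,2],[50,75,90]))
E
```

```text
clock: 3.65
position: [0.5714, -0.2123, 0.11]
ee_rot: [3.092, 0.548, 0.003]
force: [-8.5, 1.2, 28.0]
width: 0.008
clock: 4.82
position: [0.4775, -0.2463, 0.2273]
ee_rot: [3.093, 0.548, 0.001]
force: [-0.2, -0.5, 0.6]
width: 0.678
108 [0.08787351 0.08937611 0.09035145]
117 [0.09565243 0.0974826  0.09906292]
```

View pics/s2.png

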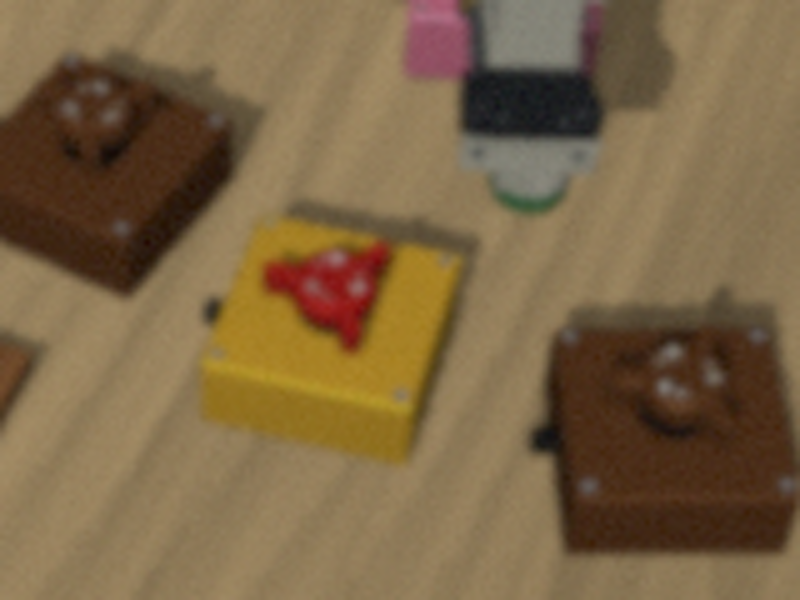

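Side view: the head sits lower (top now 0.088 m against 0.096 m before), so it is latched, and it is not twisted. Next I place the open gripper so that one finger goes into the gap between two lobes.

```bash
python3 -m pendant '[[[0.6,-0.07,0,0,0,0,0],[0.6,-0.07,0,0,0,0,0],[0.6,-0.08,0,0,0,0,0],[0.6,-0.07,0,0,0,0,0],[0,0,0.3,0,0,-0.9,0],[0,0,0.3,0,0,-0.9,0],[0,0,0.3,0,0,-0.95,0],[0,0,0.3,0,0,-0.95,0],[0,0,0,0,0,0,0],[0,0,0,0,0,0,0],[0,0,0,0,0,0,0]]]'; python3 - <<'E'
from cell import arm
import cv2,numpy as np
d=arm.get_image("side");cv2.imwrite("pics/s3.png",cv2.resize(d["img"][110:230,240:400,::-1],(800,600),interpolation=cv2.INTER_CUBIC))
s=arm.observe();R=cv2.Rodrigues(s["ee_rot"])[0];p=s["position"]
print(R.round(3).tolist(),np.degrees(np.arctan2(R[1,1],R[0,1])),s["width"])
c=np.array([.571,-.212])
for r in(46,65):print((p+R[:,1]*r/1000)[:2],np.linalg.norm((p+R[:,1]*r/1000)[:2]-c),np.linalg.norm((p-R[:,1]*r/1000)[:2]-c))
E
```

```text
clock: 5.78
position: [0.5639, -0.2024, 0.1797]
ee_rot: [2.98, 0.995, 0.001]
force: [-0.0, -0.5, 0.1]
width: 0.998
[[0.799, 0.601, 0.001], [0.601, -0.799, -0.0], [0.001, 0.001, -1.0]] -53.04523025333488 1.0023451252969642
[ 0.59159092 -0.23929599] 0.03419147804100827 0.05780852877039738
[ 0.60301342 -0.25447908] 0.053191459588190326 0.07680851642397703
```

View pics/s3.png

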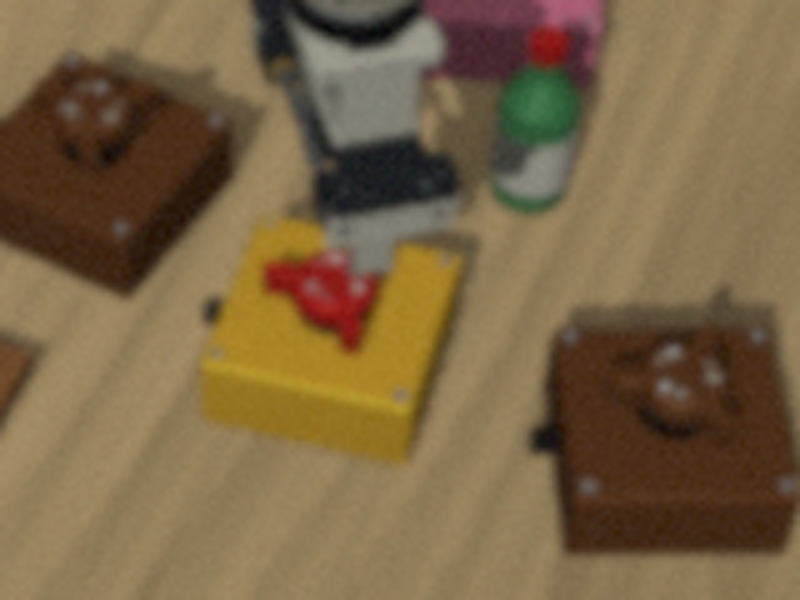

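```bash
python3 - <<'E'
from cell import arm
import numpy as np,cv2
from h import *
d=np.load("side0.npz")
s=arm.observe();R=cv2.Rodrigues(s["ee_rot"])[0];p=s["position"]
for r in(.046,.065):
  for w in(-.0095,.0095):
    q=p-R[:,1]*r+R[:,0]*w+R[:,2]*.022
    print(r,w,((proj(d,[q])[0]-[240,110])*5).round())
for a in(7,127,247):
    print(a,((proj(d,[[.571+.048*np.cos(np.radians(a)),-.212+.048*np.sin(np.radians(a)),.08]])[0]-[240,110])*5).round())
E
```

```text
0.046 -0.0095 [379. 262.]
0.046 0.0095 [348. 268.]
0.065 -0.0095 [388. 285.]
0.065 0.0095 [357. 291.]
7 [261. 269.]
127 [354. 339.]
247 [385. 246.]
```

The side view agrees with the projection: the near finger (crop about 370,270) is beyond the end of the near lobe, and the far finger is over the gap. Now I descend.

```bash
python3 -m pendant '[[[0,0,0.4,0,0,0,0],[0,0,0.5,0,0,0,0],[0,0,0.3,0,0,0,0],[0,0,0.2,0,0,0,0],[0,0,0.2,0,0,0,0],[0,0,0.2,0,0,0,0],[0,0,0.2,0,0,0,0],[0,0,0.14,0,0,0,0],[0,0,0,0,0,0,0],[0,0,0,0,0,0,0]]]'
```

```text
clock: 6.67
position: [0.5631, -0.2027, 0.0934]
ee_rot: [-2.979, -0.998, 0.0]
force: [0.1, -0.3, 0.3]
width: 0.997
```

```bash
python3 -m pendant '[[[0.024,0,0,0,0,1,0],[0.024,0,0,0,0,1,0],[0.024,0,0,0,0,1,0],[0.024,0,0,0,0,1,0],[0.024,0,0,0,0,1,0],[0.024,0,0,0,0,1,0],[0,0,0,0,0,0,0]]]'; python3 -m pendant '[[[0.024,0,0,0,0,1,0],[0.024,0,0,0,0,1,0],[0.024,0,0,0,0,1,0],[0.024,0,0,0,0,1,0],[0.024,0,0,0,0,1,0],[0.024,0,0,0,0,1,0],[0,0,0,0,0,0,0]]]'; python3 - <<'E'
from cell import arm
import cv2,numpy as np
d=arm.get_image("side");cv2.imwrite("pics/s4.png",cv2.resize(d["img"][110:230,240:400,::-1],(800,600),interpolation=cv2.INTER_CUBIC))
s=arm.observe();R=cv2.Rodrigues(s["ee_rot"])[0];p=s["position"]
print(np.degrees(np.arctan2(R[1,1],R[0,1])),(p+R[:,1]*.012)[:2],s["force"],s["ft_torque"])
E
```

```text
clock: 7.25
position: [0.569, -0.2, 0.0942]
ee_rot: [3.131, 0.256, 0.002]
force: [1.0, -0.1, 0.4]
width: 1.003
clock: 7.83
position: [0.5756, -0.2014, 0.0947]
ee_rot: [3.102, -0.492, 0.006]
force: [2.7, -3.0, 2.3]
width: 0.999
-107.75469498774729 [ 0.5715777  -0.21255967] [ 2.24868534 -2.20544428  1.6921068 ] [-0.5204312  -0.43463429  0.18458347]
```

View pics/s4.png

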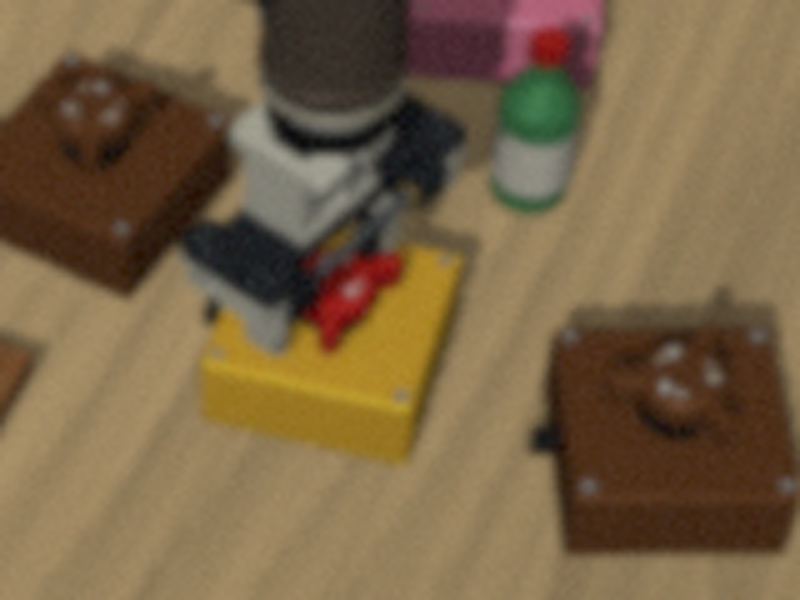

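The side view shows the far lobe moved clockwise from (385,246) to (395,262). The near finger (270,330) is clear of the head. I keep turning.

```bash
python3 -m pendant '[[[0.024,0,0,0,0,1,0],[0.024,0,0,0,0,1,0],[0.024,0,0,0,0,1,0],[0.024,0,0,0,0,1,0],[0,0,0,0,0,0,0],[0,0,0,0,0,0,0]]]'; python3 - <<'E'
from cell import arm
import cv2,numpy as np
from h import *
d=arm.get_image("side");cv2.imwrite("pics/s5.png",cv2.resize(d["img"][110:230,240:400,::-1],(800,600),interpolation=cv2.INTER_CUBIC))
s=arm.observe();R=cv2.Rodrigues(s["ee_rot"])[0];p=s["position"]
print(np.degrees(np.arctan2(R[1,1],R[0,1])),(p+R[:,1]*.012)[:2],s["force"],s["ft_torque"])
P=cloud(d);I=d["img"].astype(int);m=(I[...,0]>120)&(I[...,1]<50)&(abs(P[...,0]-.571)<.025)&(abs(P[...,1]+.212)<.025)&(P[...,2]<.12)
print(m.sum(),np.percentile(P[m][:,2],[50,75,90]))
E
```

```text
clock: 8.38
position: [0.5772, -0.2018, 0.0935]
ee_rot: [2.988, -0.97, -0.001]
force: [1.4, -0.7, -0.3]
width: 0.999
-125.9875930386744 [ 0.57010941 -0.21146133] [ 0.4808717  -0.41232029  0.58478605] [-0.12614139 -0.03268144  0.05476878]
82 [0.09508107 0.09714142 0.09888473]
```

View pics/s5.png

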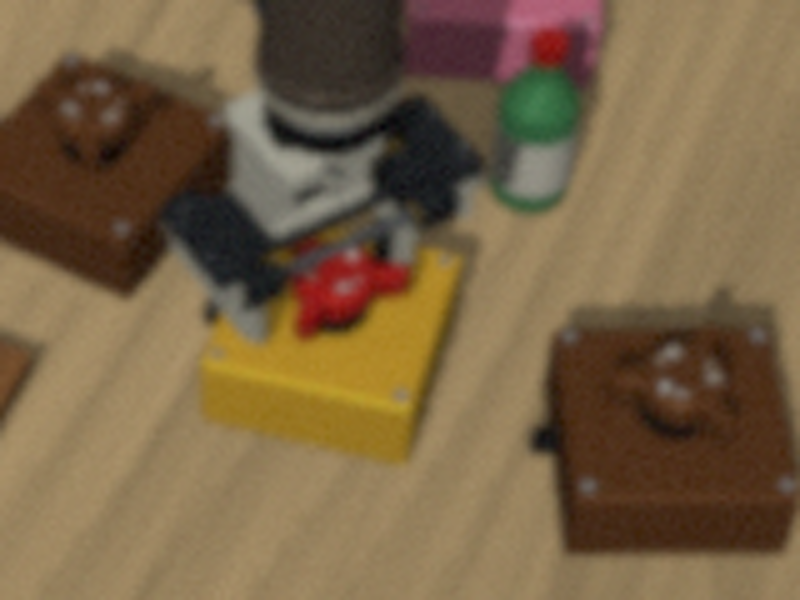

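The head top is back at 0.095–0.096 m and the stem shows again at (345,325), so it has popped up. I turn back so the spring can return it, then lift.

```bash
python3 -m pendant '[[[-0.024,0,0,0,0,-1,0],[-0.024,0,0,0,0,-1,0],[-0.024,0,0,0,0,-1,0],[-0.024,0,0,0,0,-1,0],[-0.024,0,0,0,0,-1,0],[-0.024,0,0,0,0,-1,0],[-0.024,0,0,0,0,-1,0],[-0.024,0,0,0,0,-1,0],[-0.024,0,0,0,0,-1,0],[-0.024,0,0,0,0,-1,0],[-0.024,0,0,0,0,-1,0],[-0.024,0,0,0,0,-1,0],[-0.024,0,0,0,0,-1,0],[0,0,0,0,0,0,0],[0,0,0,0,0,0,0]]]'; python3 -m pendant '[[[0,0,-0.2,0,0,0,0],[0,0,-0.4,0,0,0,0],[0,0,-0.7,0,0,0,0],[0,0,-0.9,0,0,0,0],[0,0,-0.9,0,0,0,0.5],[0,0,-0.7,0,0,0,1],[0,0,0,0,0,0,1],[0,0,0,0,0,0,1],[0,0,0,0,0,0,1]]]'; python3 - <<'E'
from cell import arm
import cv2,numpy as np
s=arm.observe();R=cv2.Rodrigues(s["ee_rot"])[0];p=s["position"]
print(p,np.degrees(np.arctan2(R[1,1],R[0,1])),s["force"])
t=np.array([.554,.206,.13]);print(R.T@(t-p)/.04)
E
```

```text
clock: 9.68
position: [0.5653, -0.2001, 0.0934]
ee_rot: [-3.076, -0.634, 0.001]
force: [0.1, 0.1, -0.2]
width: 0.999
clock: 10.43
position: [0.5654, -0.1999, 0.2455]
ee_rot: [-3.077, -0.634, 0.0]
force: [-0.2, 0.2, -0.9]
width: 0.688
[ 0.56535047 -0.19991952  0.2454809 ] -66.71433304187804 [-0.22908465  0.22718589 -0.92521314]
[ 3.75170189 -9.43327394  2.88706674]
```

```bash
python3 -m pendant '[[[0.155,-0.393,0,0,0,0,1],[0.31,-0.786,0,0,0,0,1],[0.31,-0.786,0,0,0,0,1],[0.31,-0.786,0,0,0,0,1],[0.31,-0.786,0,0,0,0,1],[0.31,-0.786,0,0,0,0,1],[0.31,-0.786,0,0,0,0,1],[0.31,-0.786,0,0,0,0,1],[0.31,-0.786,0,0,0,0,1],[0.31,-0.786,0,0,0,0,1],[0.31,-0.786,0,0,0,0,1],[0.31,-0.786,0,0,0,0,1],[0.185,-0.393,0,0,0,0,1],[0,0,0,0,0,0,1],[0,0,0,0,0,0,1]]]'; python3 - <<'E'
from cell import arm
import cv2,numpy as np
from h import *
d=arm.get_image("side");cv2.imwrite("pics/s6.png",cv2.resize(d["img"][130:310,200:440,::-1],(800,600),interpolation=cv2.INTER_CUBIC))
P=cloud(d);I=d["img"].astype(int);m=(I[...,0]>120)&(I[...,1]<50)&(abs(P[...,0]-.571)<.025)&(abs(P[...,1]+.212)<.025)&(P[...,2]<.12)
print(m.sum(),np.percentile(P[m][:,2],[50,75,90]))
E
```

```text
clock: 11.68
position: [0.5531, 0.2065, 0.2439]
ee_rot: [3.076, 0.638, -0.005]
force: [0.4, -0.5, 0.2]
width: 0.005Traceback (most recent call last):
  File "<stdin>", line 6, in <module>
    return _quantile_unchecked(
        a, q, axis, out, overwrite_input, method, keepdims, weights)
    return _ureduce(a,
                    func=_quantile_ureduce_func,
    ...<5 lines>...
                    overwrite_input=overwrite_input,
                    method=method)
    r = func(a, **kwargs)
    result = _quantile(arr,
                       quantiles=q,
    ...<2 lines>...
                       out=out,
                       weights=wgt)
    slices_having_nans = np.isnan(arr[-1, ...])
                                  ~~~^^^^^^^^^
IndexError: index -1 is out of bounds for axis 0 with size 0
```

View pics/s6.png

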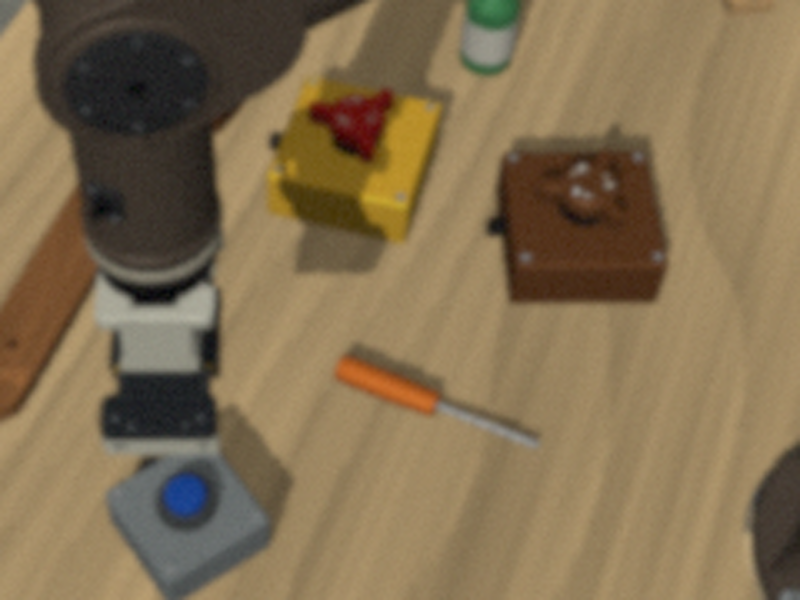

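The head at (355,125) is up, back at rest and in the arm's shadow, which is why the colour mask found nothing. The gripper hangs over the blue button's box. Now I descend and press.

```bash
python3 -m pendant '[[[0,0,0.4,0,0,0,1],[0,0,0.7,0,0,0,1],[0,0,0.7,0,0,0,1],[0,0,0.7,0,0,0,1],[0,0,0.5,0,0,0,1],[0,0,0.3,0,0,0,1],[0,0,0.15,0,0,0,1],[0,0,0,0,0,0,1],[0,0,0,0,0,0,1]]]'; python3 -m pendant '[[[0,0,0.1,0,0,0,1],[0,0,0.06,0,0,0,1],[0,0,0.06,0,0,0,1],[0,0,0.06,0,0,0,1],[0,0,0.06,0,0,0,1],[0,0,0,0,0,0,1],[0,0,0,0,0,0,1]]]'
```

```text
clock: 12.48
position: [0.5548, 0.2053, 0.1082]
ee_rot: [3.077, 0.633, 0.001]
force: [-0.7, -0.4, 1.0]
width: 0.005
clock: 13.07
position: [0.5542, 0.2057, 0.0939]
ee_rot: [3.077, 0.635, 0.0]
force: [-1.0, -0.3, 1.5]
width: 0.006
```

```bash
python3 -m pendant '[[[0,0,0.05,0,0,0,1],[0,0,0.05,0,0,0,1],[0,0,0.05,0,0,0,1],[0,0,0,0,0,0,1],[0,0,0,0,0,0,1]]]'; python3 -m pendant '[[[0,0,0.04,0,0,0,1],[0,0,0,0,0,0,1],[0,0,0,0,0,0,1],[0,0,0,0,0,0,1]]]'
```

```text
clock: 13.48
position: [0.5544, 0.2058, 0.0884]
ee_rot: [3.077, 0.634, 0.001]
force: [-2.2, -1.4, 7.5]
width: 0.002
clock: 13.82
position: [0.5544, 0.2058, 0.088]
ee_rot: [3.077, 0.634, 0.002]
force: [-5.7, -2.5, 22.2]
width: 0.004
```

Bottomed out: 22 N with 6 mm of travel. Release.

```bash
python3 -m pendant '[[[0,0,-0.2,0,0,0,1],[0,0,-0.4,0,0,0,1],[0,0,-0.7,0,0,0,1],[0,0,-0.8,0,0,0,1],[0,0,-0.8,0,0,0,1],[0,0,-0.6,0,0,0,1],[0,0.4,0,0,0,0,1],[0,0.6,0,0,0,0,1],[0,0.7,0,0,0,0,1],[0,0.5,0,0,0,0,1],[-0.6,0,0,0,0,0,1],[-0.6,0,0,0,0,0,1],[-0.6,0,0,0,0,0,1],[-0.6,0,0,0,0,0,1],[0,0,0,0,0,0,1],[0,0,0,0,0,0,1],[0,0,0,0,0,0,1]]]'; python3 - <<'E'
from cell import arm
import cv2,numpy as np
from h import *
d=arm.get_image("side");cv2.imwrite("pics/s7.png",cv2.resize(d["img"],(800,600))[:,:,::-1])
d0=np.load("side0.npz")
for e in(d0,d):
    P=cloud(e);hs=cv2.cvtColor(e["img"],cv2.COLOR_RGB2HSV).astype(int)
    m=((hs[...,0]<6)|(hs[...,0]>174))&(hs[...,1]>150)&(np.hypot(P[...,0]-.571,P[...,1]+.212)<.027)&(P[...,2]<.12)
    b=(hs[...,0]>105)&(hs[...,0]<130)&(hs[...,1]>150)&(np.hypot(P[...,0]-.554,P[...,1]-.206)<.02)
    print(m.sum(),np.median(P[m][:,2]) if m.any() else 0,b.sum(),np.median(P[b][:,2]) if b.any() else 0)
print(arm.observe()["force"])
E
```

```text
clock: 15.23
position: [0.5015, 0.0871, 0.2265]
ee_rot: [-3.077, -0.634, -0.001]
force: [0.6, 0.1, 0.6]
width: 0.003
142 0.09538412824953245 121 0.07198766053114088
27 0.09528962370361366 120 0.07158839951034068
[ 0.80079073 -0.05365026  0.07376337]
```

View pics/s7.png

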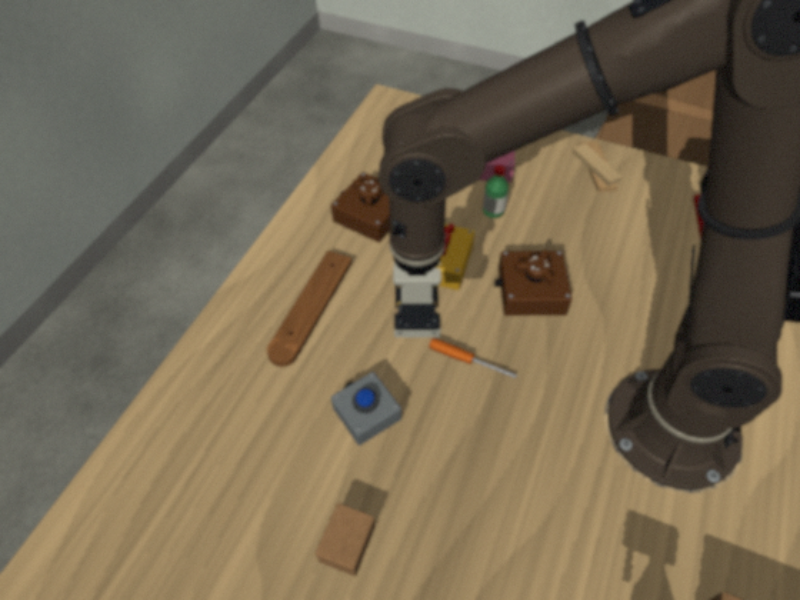

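The blue button at (367,398) is out again at 0.072 m, the head is up, and the bystanders look undisturbed. The arm touches nothing.

```bash
python3 -c "
from cell import arm
print(arm.sign_off())"
```

```text
the job is handed in; nothing more can be done
None
```

I carried out the whole emergency-stop test and handed it in at about 15 s on the clock; the hand-in gave no verdict.

**What I did**
- **Stop head down:** I pushed the red head with the closed fingers up to 28 N. Its top went from 0.096 m to 0.088 m and stayed there after I let go, so it latched untwisted.
- **Twist:** I put one finger in the gap between two lobes and turned it clockwise about the head's axis until the head popped up (top at 0.095 m). I then turned back so its spring could return it.
- **Reset button:** I pressed the blue button about 6 mm, to its stop at 22 N, and released it.

**Last checks**
- **Head:** it is up at 0.095 m. That last reading rests on only 27 pixels, because the arm partly blocked the side camera. That it turned back to rest I judged only by eye, from the picture taken just before the button press. One automatic height check at that moment failed because the head was in the arm's shadow.
- **Button:** it is back out at 0.072 m, its starting height.
- **Bystanders:** the armrest, screwdriver, carton and glue bottle look unmoved in the last picture; I did not measure them.
- **Arm:** it ended clear of everything, with the wrist force near zero.

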